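# Gauge a turned brass blank and tally it

## Task

Lay the middle-sized of the three brass blanks flat on the sloping bed of the bench gauge, in the middle between its jaws, and let go of it. Then push the sliding jaw down by its thumb tab until you feel it nip the blank against the fixed jaw, hold it there for a second with a light push of about 10 N (do not crush the blank), and leave the jaw resting on it. Finally count the blank: swing the tally counter's sprung lever right to its stop and let it spring back, leaving everything else on the bench where it is.

Things in the scene. Friction and masses are not known exactly. Their poses are not given: they have to be found in the camera images.
- blank: The blank to gauge: plain brass disc, 30 mm in diameter, 14 mm tall, lying flat. Origin at the centre of its underside, z up its axis. The middle one of three brass discs in diameter.
- bed: Flat steel bed of the bench gauge, 172 mm long, 110 mm wide, sloping at 30 degrees, on a fixed grey stand. Origin on its top surface at the middle of its low front edge; x runs up the slope (away from the robot), y across, z square out of the bed (leaning 30 degrees back towards the robot).
- jaw_fixed: Fixed jaw: dark steel bar across the low end of the bed, 12 mm tall, 44 mm wide. It occupies bed x = 10 to 25 mm: its measuring face is at bed x = 25 mm. Same origin and axes as the bed.
- slide: Sliding jaw: steel block 30 mm along bed x, 60 wide, 13.5 tall, thumb tab on top. Origin on the bed surface under the tab's middle, axes as the bed's. Starts 115 to 135 mm up the bed, slides along bed x only, moves at about 3 N, stays where left. An anvil plate (30 wide, 12 tall) is screwed out of its lower side, its face 19 to 31 mm from the origin, different each time, not reported.
- tab_top (a point): Middle of the top of the sliding jaw's thumb tab, 44.5 mm out from the bed. The dark tab is 18 mm along the slope, 14 mm wide across (bed y), and reaches from 13.5 to 44.5 mm out from the bed.
- light_bar (a point): Middle of the fixed light bar that crosses over the bed, parallel to bed y: 18 mm thick, 140 mm long, axis 262 mm above the bench, right above the tab, so that an upright tool cannot reach the tab. Two thin rods carry it from behind the bed, 58 mm either side of the middle.
- tally: Tally counter fixed to the bench: aluminium box 46 x 50 mm, 40 mm high, with two small lugs to 50 mm. Origin at the centre of its underside, z up. A lever stands on its top, hinged on a line along the counter's own x, 42 mm above the bench over the origin.
- tally_knob (a point): Middle of the knob on the lever's end: dark steel roller, 14 mm in diameter, 24 mm long along the counter's x, 50 mm from the hinge. At rest the lever leans 0.38 rad towards the counter's +y, and it swings over towards the counter's -y.
- tally_lever (a joint): Angle of the sprung lever: 0 at rest, 0.76 rad at its stop; its spring brings it back when let go. Needs 1 to 3 N at the knob.
- blank_small: Bystander: brass disc 20 mm in diameter, 14 mm tall. Origin at the centre of its underside.
- blank_large: Bystander: brass disc 44 mm in diameter, 10 mm tall. Origin at the centre of its underside.
- hammer: Bystander: hammer, 220 mm long, lying along its x.
- brush: Bystander: small brush lying along its x.
- stone: Bystander: green cabochon stone, 26 mm in diameter, 10 mm tall.
- jar: Bystander: small glass jar with a steel lid, 52 mm in diameter, 70 mm tall.
- pliers: Bystander: pliers lying along their x, about 170 mm long.

How it is judged:
On the way, in this order (a step that is already met when the one before it is completed fails the run):
1. the blank lies flat on the bed between the jaws, let go (x of blank in the frame of bed between 0.035 and 0.085 m and y of blank in the frame of bed between -0.014 and 0.014 m and z of blank in the frame of bed between -0.003 and 0.003 m and angle between the z axis of blank and the z axis of bed, either way round below 0.1 rad and contact force between the fingers and blank below 0.05 N and contact force between slide and blank below 3 N), for 0.2 s.
2. the jaws nip the blank: sliding jaw and fixed jaw each press on it with more than 4 N for 0.3 s (x of blank in the frame of bed between 0.035 and 0.085 m and y of blank in the frame of bed between -0.014 and 0.014 m and z of blank in the frame of bed between -0.003 and 0.003 m and angle between the z axis of blank and the z axis of bed, either way round below 0.1 rad and contact force between each of slide, jaw_fixed and blank above 4 N), for 0.3 s.
3. the tally lever is swung to its stop (value of joint tally_lever above 0.69 rad).
At the end, for the whole second after the job is handed in: The blank lies flat on the bed (within 0.1 rad, 3 mm), within 14 mm of the bed's middle line, against the fixed jaw (its centre less than 43 mm up the bed) and touched by both jaws (over 0.1 N); the tally lever is back at rest (below 0.08 rad); blank and slide are still (x of blank in the frame of bed between 0.035 and 0.085 m and y of blank in the frame of bed between -0.014 and 0.014 m and z of blank in the frame of bed between -0.003 and 0.003 m and angle between the z axis of blank and the z axis of bed, either way round below 0.1 rad and x of blank in the frame of bed below 0.043 m and contact force between each of slide, jaw_fixed and blank above 0.1 N and value of joint tally_lever below 0.08 rad and linear speed of each of blank, slide below 0.01 m/s).
It fails at once if a jaw squeezes the blank with more than 35 N (contact force between any of slide, jaw_fixed and blank above 35 N).
It fails at once if a bystander is moved by more than 30 mm (distance of any of blank_small, blank_large, hammer, brush, stone, jar, pliers from where it was at the start of the episode above 0.03 m).
It also fails if it takes over 72 s, if anything falls off the work surface, if the arm or the gripper's body presses on something with over 40 N, if the wrist force passes 120 N, or if a joint passes its speed limit or range.

## Robot

A 7-joint arm with a two-finger parallel gripper is mounted at the origin on the work surface. World frame = base frame: x ahead of the robot, y to its left, z up, the work surface at z = 0. Lengths are in m, angles in rad, forces in N, time in s.
With the tool pointing down it reaches from about 0.4 to 0.875 m from the base axis. Payload 19.3 kg.
Tool frame: the origin (TCP) lies at the very end of the fingers, on their centre line; the grasp point (between the pads) lies 19 mm behind it; z points along the fingers, y is the line along which they close (so a half turn about z gives the same grasp; the last joint's range is limited). The gripper opens to 85 mm and grips with 20 to 120 N. Pads are 22 mm wide; open, the fingers measure 114 mm over their backs; the gripper's body (76 mm by 85 mm) begins 54 mm behind the grasp point. The pads swing forward as they close: fully open they stand 13 mm farther back than shut.
Start: joints at [1.091, 0.521, -0.036, 1.599, 0.021, 1.021, -0.113], TCP at [0.249, -0.573, 0.231] pointing down, gripper open.
Joint ranges: [-2.91, 2.91], [-0.3, 2.13], [-1.5, 1.42], [0.17, 2.43], [-1.26, 4.41], [0.16, 1.93], [-2.52, 2.52]. Speed limits (rad/s): [1.89, 1.89, 2.39, 2.39, 3.01, 3.01, 3.01].

## Interface

Orientations are given as [roll, pitch, yaw] about the fixed x, y, z axes, in that order (R = Rz(yaw) Ry(pitch) Rx(roll)).
In Python, from workcell import observe, grab_frame, job_done gives the robot as it stands.
- The arm moves only by the tool move_arm, never from a script. Its argument "plan" is a list that holds one entry, the list of rows, each a list of 7 numbers: the shift along the tool's x, y, z each as a share of 0.02 m, from -1 to 1, then the turn, a rotation vector about the tool's x, y, z each as a share of 6 degrees, from -1 to 1, then the opening, from -1 (shut) to 1 (fully open). A call has exactly 10 rows; each row shifts and turns the commanded pose from where the row before left it, along the tool's axes as they then stand; what a row does not reach is not made up. A row lasts 1/10 s, in which the tool goes at most 50 mm and 8.59 degrees, less where a joint would pass 70% of its speed; a pose out of reach is approached as far as the arm can. A call with a number of a shift or a turn outside -1 to 1 is refused whole. A call with a gripper value outside its range is refused whole. The fingers move at their own pace and stop on an object; "grip_force" is the grip in N (left out, the last holds). Time passes only in rows, so rows that do not move let the fingers close, or fill a call up. It gives the time, the measured TCP pose, the force, the opening and the grip force at its end, in the units of the state.
- observe(): the state, without advancing time (a new reading comes with each control period).
- grab_frame(name): name is "scene" or "top"; returns a dict with "color" (480x640x3 uint8, red, green, blue), "intrinsics" (3x3 intrinsics, pixels), "k1" (the pictures are not rectified: a ray, as slopes to the right and down, at radius r is drawn at 1 + k1 r^2 times it, then the intrinsics apply), "position" and "orientation" of the camera in the world. Camera axes: x right, y down, z forward; pixel columns grow to the right and rows downward; lengths in m; the calibration is good to about 2 mm. A picture is of the moment at which its call begins. There is no depth.
- job_done(): hands the job in; it is judged then, once.
The state is a dict: "clock": time; "qpos": joint angles; "qd": joint speeds; "joint_efforts": joint torques, N m; "position": TCP position; "tool_rot": TCP orientation; "force": force on the tool from outside, world axes, zero at the start; "moment": the same for the moment, N m; "grip_width": finger opening in m; "finger_force": force on a finger pad.
Only numpy, scipy, OpenCV 4.12 (cv2) and the standard library are available. Lean on these libraries where they do the work, as an engineer would, in place of code of your own. Each camera call takes 0.05 s, during which the arm holds its last target. There are 200 camera calls.

## Working session

There is one attempt and no reset: what is moved stays moved. The work goes in short steps, Python scripts to look and compute and a tool call to move; the robot and the scene stay as the last step left them, time stands still between calls to the robot, and variables do not carry over. Pictures are saved under pics/ and viewed, at most 10 in all, crops included, and the job is handed in when it is done.

Besides the shell and the picture viewer there is one more tool, called after "Emit:" as name(argument=value, ...) on one line, values as JSON. move_arm: Moves the arm, as the interface text tells. Shift numbers are shares of 0.02 m and turn numbers shares of 6 degrees, none past 1 either way. Its arguments: {"type":"object","properties":{"plan":{"type":"array"},"grip_force":{"type":"number"}},"required":["plan"]}

```bash
mkdir -p pics; ls
python3 - <<'E'
from workcell import observe, grab_frame
import cv2,numpy as np
print(observe())
for n in ("scene","top"):
    f=grab_frame(n); cv2.imwrite(f"pics/{n}0.png",f["color"][:,:,::-1]); print({k:v for k,v in f.items() if k!="color"})
E
```

```text
pics
{'clock': 0.0, 'qpos': array([ 1.09078997,  0.5220098 , -0.03630592,  1.60000506,  0.02122487,
        1.02110051, -0.11280898]), 'qd': array([-1.06680428e-03, -1.36327029e-03,  2.62657780e-04, -5.27753711e-05,
        8.53672743e-04, -9.38492448e-04, -1.81285299e-03]), 'joint_efforts': array([ 1.76414833e-03, -9.27122927e+01,  1.98031202e+00, -3.69936025e+01,
        1.78925134e-02,  8.05523247e-03, -1.59883057e-04]), 'position': array([ 0.24883328, -0.57296158,  0.23072966]), 'tool_rot': array([-3.14046099e+00,  1.13221597e-04,  4.09781787e-01]), 'force': array([-0.0519356 , -0.27482866, -0.55439861]), 'moment': array([-0.00568588, -0.00483099, -0.01890163]), 'finger_force': 0.0, 'grip_width': 0.08546839457700957}
{'intrinsics': array([[445.99683999,   0.        , 318.70492457],
       [  0.        , 445.99683999, 242.26161224],
       [  0.        ,   0.        ,   1.        ]]), 'k1': -0.10682221565289753, 'position': array([1.31411096, 0.21161836, 0.81149224]), 'orientation': array([-2.28084676, -0.0117334 ,  1.91653954])}
{'intrinsics': array([[523.6462407 ,   0.        , 323.41776683],
       [  0.        , 523.6462407 , 241.3650825 ],
       [  0.        ,   0.        ,   1.        ]]), 'k1': 0.025872920006804672, 'position': array([ 0.47112547, -0.00681337,  1.21011943]), 'orientation': array([-3.02201551,  0.00510401, -1.58618148])}
```

View pics/scene0.png

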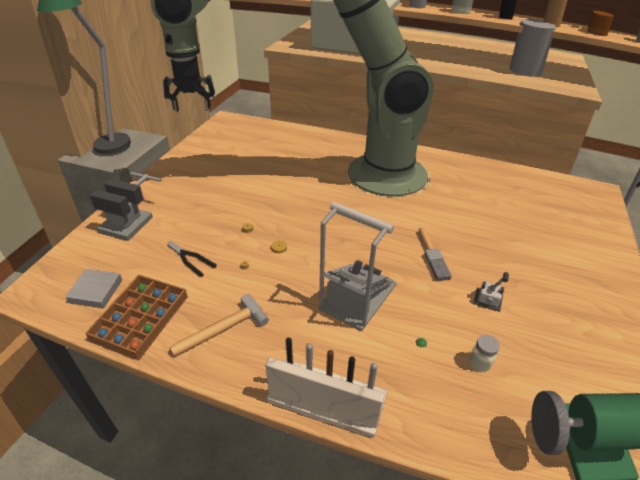

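View pics/top0.png

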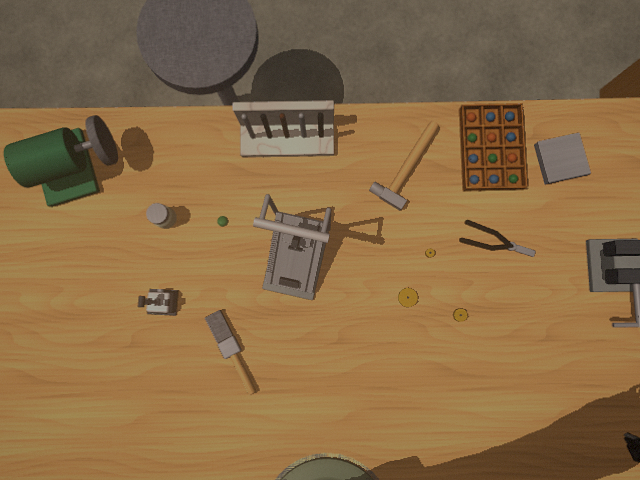

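The top view shows the gauge around (297,255), with its low end at about (290,290) and the light bar over the tab at (290,228). The large disc is at (408,297), the middle one at (461,314) and the small one at (430,253). The tally is at (160,302), with its knob to the left at (142,301).

```bash
cat > h.py <<'E'
import numpy as np,cv2
from scipy.spatial.transform import Rotation as R
from workcell import observe, grab_frame
def ray(f,px):
    K=f["intrinsics"];k=f["k1"]
    d=np.array([(px[0]-K[0,2])/K[0,0],(px[1]-K[1,2])/K[1,1]]);u=d.copy()
    for _ in range(20): u=d/(1+k*(u@u))
    return f["position"],R.from_euler("xyz",f["orientation"]).as_matrix()@np.r_[u,1]
def onz(f,px,z):
    p,d=ray(f,px);return p+d*(z-p[2])/d[2]
def proj(f,X):
    v=R.from_euler("xyz",f["orientation"]).as_matrix().T@(np.asarray(X)-f["position"]);u=v[:2]/v[2]
    K=f["intrinsics"];return u*(1+f["k1"]*(u@u))*K[0,0]+K[:2,2]
def two(fa,a,fb,b):
    p,d=ray(fa,a);q,e=ray(fb,b)
    s=np.linalg.lstsq(np.c_[d,-e],q-p,rcond=None)[0]
    A=p+s[0]*d;B=q+s[1]*e;return (A+B)/2,np.linalg.norm(A-B)
E
python3 - <<'E'
from h import *
t=grab_frame("top");s=grab_frame("scene")
np.save("t0.npy",t,allow_pickle=True);np.save("s0.npy",s,allow_pickle=True)
for n,f in(("top",t),("scene",s)):
    hsv=cv2.cvtColor(f["color"],cv2.COLOR_RGB2HSV)
    m=cv2.inRange(hsv,(18,150,60),(32,255,255))
    for c in cv2.findContours(m,cv2.RETR_EXTERNAL,cv2.CHAIN_APPROX_NONE)[0]:
        if cv2.contourArea(c)>25:
            (x,y),r=cv2.minEnclosingCircle(c);print(n,x,y,r,cv2.contourArea(c),onz(f,(x,y),.014))
a=cv2.resize(t["color"][185:310,250:350],None,fx=4.8,fy=4.8,interpolation=cv2.INTER_CUBIC)
b=cv2.resize(t["color"][270:335,120:200],None,fx=4,fy=4,interpolation=cv2.INTER_CUBIC)
a=np.hstack([a,np.zeros((600,320,3),np.uint8)]);a[:260,480:]=b
c=cv2.resize(s["color"][262:316,470:520],None,fx=6,fy=6,interpolation=cv2.INTER_CUBIC)
a[270:594,480:780]=c
cv2.imwrite("pics/a.png",a[:,:,::-1])
b=cv2.resize(s["color"][195:335,305:405],None,fx=4.2,fy=4.2,interpolation=cv2.INTER_CUBIC)
cv2.imwrite("pics/b.png",b[:,:,::-1])
E
```

```text
top 460.26190185546875 314.1190490722656 6.995809078216553 123.5 [ 0.44476776 -0.30891411  0.014     ]
top 407.5 297.0 9.861641883850098 275.0 [ 0.48481351 -0.1916149   0.014     ]
top 429.25 252.75 4.808946132659912 50.0 [ 0.58478712 -0.24483007  0.014     ]
scene 244.5 264.5 3.8079864978790283 36.0 [ 0.5889827  -0.24419999  0.014     ]
scene 278.63861083984375 245.51980590820312 7.780811786651611 134.0 [ 0.48913869 -0.19136222  0.014     ]
scene 247.5 227.3333282470703 5.069066524505615 63.5 [ 0.44804371 -0.30644385  0.014     ]
```

View pics/a.png

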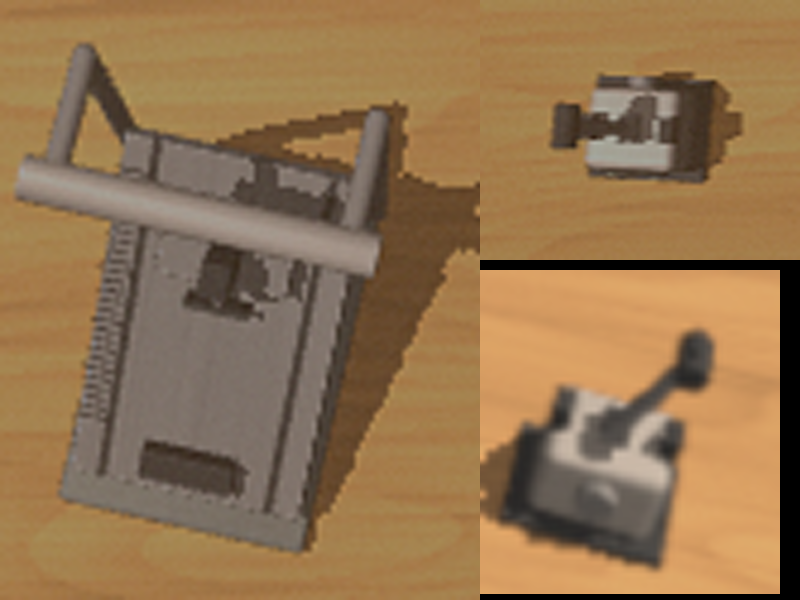

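View pics/b.png

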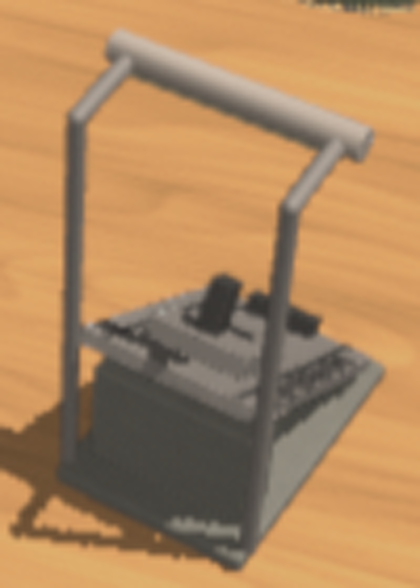

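The crop shows the light bar ends at crop (25,175) and (375,255), the bed corners, the fixed jaw at crop (140–240, 440–495), and the tab at (218,275). The tally knob roller is at crop (566,127), to the world +y side of its box. Next I'll triangulate these points.

Run:
```python
from h import *
t=np.load("t0.npy",allow_pickle=True).item();s=np.load("s0.npy",allow_pickle=True).item()
A=lambda x,y:(250+x/4.8-.4,185+y/4.8-.4); B=lambda x,y:(305+x/4.2-.4,195+y/4.2-.4)
T=lambda x,y:(120+(x-480)/4-.4,270+y/4-.4); S=lambda x,y:(470+(x-480)/6-.4,262+(y-270)/6-.4)
np.set_printoptions(precision=4,suppress=True)
for n,a,b in (("bar+y",A(25,177),B(364,143)),("bar-y",A(372,256),B(116,45)),("hi+y",A(125,132),B(257,412)),("hi-y",A(352,182),B(80,328)),("low+y",A(62,496),B(383,367)),("tabtop",A(222,262),B(222,283)),
 ("fix+y top hi",A(147,441),B(320,318)),("fix-y top hi",A(243,465),B(248,295))):
    print(n,*two(t,a,s,b))
for n,p,z in(("bar+y",A(25,177),.262),("bar-y",A(372,256),.262),("low-y",A(303,551),.02),("low+y",A(62,496),.02),("L2",A(70,465),.02),("L2r",A(311,520),.02)): print(n,onz(t,p,z))
print("knob",two(t,T(566,127),s,S(694,360)),onz(t,T(566,127),.0884+.003))
for p in((590,85),(675,85),(590,175),(672,180)):print("box",onz(t,T(*p),.04))
```

```text
bar+y [0.6235 0.1212 0.2637] 0.00012961986081942457
bar-y [ 0.5912 -0.0112  0.264 ] 0.0014008235531598643
hi+y [0.6674 0.0956 0.1143] 0.0032533295350226856
hi-y [ 0.6436 -0.0061  0.1168] 0.006687482580344512
low+y [0.5105 0.1378 0.0108] 0.00021700643780051654
tabtop [0.6054 0.0547 0.1362] 0.002359862017108497
fix+y top hi [0.5327 0.0962 0.0582] 0.006425844150998188
fix-y top hi [0.5215 0.0516 0.0517] 0.004262999481939197
bar+y [0.6238 0.1214 0.262 ]
bar-y [ 0.5913 -0.0105  0.262 ]
low-y [0.4826 0.0232 0.02  ]
low+y [0.5102 0.1366 0.02  ]
L2 [0.5247 0.1328 0.02  ]
L2r [0.4971 0.0193 0.02  ]
knob (array([0.4838, 0.3853, 0.09  ]), np.float64(0.0005112426414455618)) [0.4838 0.3851 0.0914]
box [0.5073 0.3905 0.04  ]
box [0.5065 0.3434 0.04  ]
box [0.4578 0.3892 0.04  ]
box [0.4543 0.3439 0.04  ]
```

Emit:
move_arm(plan=[[[0,0,0.5,0,0,0.887,1],[0,0,0.5,0,0,0.887,1],[0,0,0.5,0,0,0.887,1],[0,0,0.5,0,0,0.887,1],[0,0,0.5,0,0,0.887,1],[0,0,0.5,0,0,0.887,1],[0,0,0.5,0,0,0.887,1],[0.4,-1,0,0,0,0,1],[0.4,-1,0,0,0,0,1],[0.4,-1,0,0,0,0,1]]])

```text
clock: 1.2
position: [0.2869, -0.5199, 0.161]
tool_rot: [-3.141, 0.0, -0.241]
force: [0.4, -0.5, 0.6]
grip_width: 0.085
finger_force: 0.0
```

Emit:
move_arm(plan=[[[0.4,-1,0,0,0,0,1],[0.4,-1,0,0,0,0,1],[0.4,-1,0,0,0,0,1],[0.4,-1,0,0,0,0,1],[0.4,-1,0,0,0,0,1],[0.4,-1,0,0,0,0,1],[0.4,-1,0,0,0,0,1],[0.4,-1,0,0,0,0,1],[0.4,-1,0,0,0,0,1],[0.4,-1,0,0,0,0,1]]])

```text
clock: 2.2
position: [0.4123, -0.3447, 0.1612]
tool_rot: [-3.142, 0.0, -0.24]
force: [-0.2, -0.0, -0.1]
grip_width: 0.0854
finger_force: 0.0
```

```bash
cat >> h.py <<'E'
psi=-.2405
bx=np.array([np.cos(psi),np.sin(psi),0])
O=np.array([.5123,.0790,.031])
TILT=R.from_euler("xyz",[np.pi,0,psi])*R.from_rotvec([0,np.pi/6,0])
Bm=R.from_euler("z",psi)*R.from_euler("y",-np.pi/6)   # bed frame
def bed(p): return O+Bm.apply(p)
def tobed(X): return Bm.inv().apply(np.asarray(X)-O)
def to(target,rot=None):
    o=observe();Q=R.from_euler("xyz",o["tool_rot"])
    w=np.zeros(3) if rot is None else (Q.inv()*rot).as_rotvec()
    np.set_printoptions(precision=3,suppress=True)
    print("t",o["clock"],"pos",o["position"],"rpy",o["tool_rot"],"F",o["force"],"grip",o["grip_width"])
    print("shift now-axes",Q.inv().apply(np.asarray(target)-o["position"])/.02,"turn",np.degrees(w)/6,"shift new-axes",(rot or Q).inv().apply(np.asarray(target)-o["position"])/.02)
E
python3 - <<'E'
from h import *
to([.4453,-.3085,.003],R.from_euler("xyz",[np.pi,0,psi]))
E
```

```text
t 2.2 pos [ 0.412 -0.345  0.161] rpy [-3.142  0.    -0.24 ] F [-0.228 -0.013 -0.133] grip 0.08535948705866177
shift now-axes [ 1.17  -2.15   7.912] turn [-0.001  0.001  0.001] shift new-axes [ 1.169 -2.15   7.912]
```

Emit:
move_arm(plan=[[[0.585,-1,0,0,0,0,0.2],[0.585,-1,0.9,0,0,0,0.2],[0,-0.15,1,0,0,0,0.2],[0,0,1,0,0,0,0.2],[0,0,1,0,0,0,0.2],[0,0,1,0,0,0,0.2],[0,0,1,0,0,0,0.2],[0,0,1,0,0,0,0.2],[0,0,0.5,0,0,0,0.2],[0,0,0.5,0,0,0,0.2]]])

```text
clock: 3.2
position: [0.4449, -0.3093, 0.0028]
tool_rot: [-3.142, 0.0, -0.241]
force: [0.0, -0.0, -0.1]
grip_width: 0.0511
finger_force: 0.0
```

Emit:
move_arm(plan=[[[0,0,0,0,0,0,-1],[0,0,0,0,0,0,-1],[0,0,0,0,0,0,-1],[0,0,0,0,0,0,-1],[0,0,0,0,0,0,-1],[0,0,0,0,0,0,-1],[0,0,0,0,0,0,-1],[0,0,0,0,0,0,-1],[0,0,0,0,0,0,-1],[0,0,0,0,0,0,-1]]], grip_force=40)

```text
clock: 4.2
position: [0.4451, -0.3094, 0.0035]
tool_rot: [3.141, -0.0, -0.24]
force: [-0.9, 1.0, 6.5]
grip_width: 0.0278
finger_force: 39.9
```

Run:
```python
from h import *
p=bed([.06,0,.006]);q=bed([.06,0,.12])
print(p,q);to(q,TILT)
```

```text
[0.55985236 0.06733794 0.06619615] [0.50449288 0.08091467 0.16492305]
t 4.2 pos [ 0.445 -0.309  0.004] rpy [ 3.141 -0.    -0.24 ] F [-0.869  0.974  6.529] grip 0.02779977296633822
shift now-axes [ -1.757 -19.661  -8.072] turn [0.001 4.996 0.001] shift new-axes [  2.508 -19.662  -7.869]
```

Emit:
move_arm(plan=[[[0,0,-1,0,0,0,-1],[0,0,-1,0,0,0,-1],[0,0,-1,0,0,0,-1],[-0.25,-1,-1,0,0,0,-1],[-0.25,-1,-1,0,0,0,-1],[-0.25,-1,-1,0,0,0,-1],[-0.25,-1,-1,0,0,0,-1],[-0.25,-1,-1,0,0,0,-1],[-0.25,-1,0,0,0,0,-1],[-0.25,-1,0,0,0,0,-1]]])

```text
clock: 5.2
position: [0.4444, -0.1642, 0.1639]
tool_rot: [-3.142, -0.001, -0.24]
force: [0.1, 0.2, -1.1]
grip_width: 0.028
finger_force: 39.6
```

Emit:
move_arm(plan=[[[0,-1,0,0,0,0,-1],[0,-1,0,0,0,0,-1],[0,-1,0,0,0,0,-1],[0,-1,0,0,0,0,-1],[0,-1,0,0,0,0,-1],[0,-1,0,0,1,0,-1],[0,-1,0,0,1,0,-1],[0,-1,0,0,1,0,-1],[0,-1,0,0,1,0,-1],[0,-1,0,0,1,0,-1]]])

```text
clock: 6.2
position: [0.4885, 0.0031, 0.1673]
tool_rot: [3.121, -0.398, -0.24]
force: [0.7, -1.4, -1.0]
grip_width: 0.0277
finger_force: 39.6
```

Run:
```python
from h import *
to(bed([.06,0,.03]),TILT)
t=grab_frame("top");s=grab_frame("scene")
a=cv2.resize(t["color"][185:310,230:370],None,fx=3.6,fy=3.6,interpolation=cv2.INTER_CUBIC)
b=cv2.resize(s["color"][160:335,300:400],None,fx=2.57,fy=2.57,interpolation=cv2.INTER_CUBIC)[:450]
a=a[:446];b=b[:446]
cv2.imwrite("pics/c.png",np.hstack([a[:len(b)],b[:len(a)]])[:,:,::-1])
```

```text
t 6.2 pos [0.488 0.003 0.167] rpy [ 3.121 -0.398 -0.24 ] F [ 0.708 -1.405 -1.016] grip 0.0276828989368665
shift now-axes [ 0.381 -4.06   4.436] turn [0.195 1.201 0.013] shift new-axes [-0.189 -3.969  4.53 ]
```

View pics/c.png

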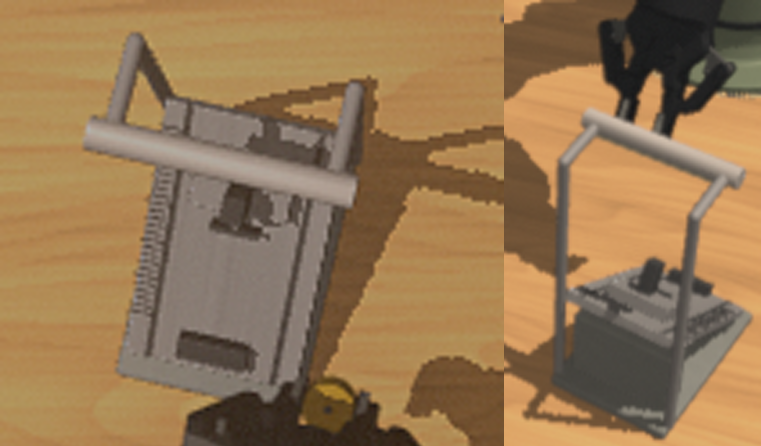

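The blank is still in the grip, at about (327,405) in the crop. The bed is clear.

Emit:
move_arm(plan=[[[0,0,0,0,0,0,-1],[0,-0.4,0,0,0,0,-1],[0,-0.4,0,0,0,0,-1],[0,-0.4,0,0,0,0,-1],[0,-0.4,0,0,0,0,-1],[0,-0.4,0,0,0,0,-1],[0,-0.4,0,0,0,0,-1],[0,0,0,0,0,0,-1],[0,0,0,0,0,0,-1],[0,0,0,0,0,0,-1]]])

```text
clock: 7.3
position: [0.5009, 0.0488, 0.1667]
tool_rot: [3.121, -0.397, -0.241]
force: [-1.0, 0.4, -1.4]
grip_width: 0.0278
finger_force: 39.6
```

Run:
```python
from h import *
to(bed([.06,0,.03]),TILT)
```

```text
t 7.3 pos [0.501 0.049 0.167] rpy [ 3.121 -0.397 -0.241] F [-1.018  0.42  -1.429] grip 0.02783949822035127
shift now-axes [ 0.343 -1.694  4.429] turn [0.202 1.212 0.009] shift new-axes [-0.224 -1.6    4.471]
```

Emit:
move_arm(plan=[[[0,-0.4,0,0.05,0.3,0,-1],[0,-0.4,0,0.05,0.3,0,-1],[0,-0.4,0,0.05,0.3,0,-1],[0,-0.4,0,0.05,0.3,0,-1],[-0.04,0,0.7,0,0,0,-1],[-0.04,0,0.7,0,0,0,-1],[-0.04,0,0.7,0,0,0,-1],[-0.04,0,0.7,0,0,0,-1],[-0.04,0,0.7,0,0,0,-1],[0,0,0.7,0,0,0,-1]]])

```text
clock: 8.3
position: [0.5569, 0.0827, 0.1391]
tool_rot: [3.101, -0.45, -0.237]
force: [-0.1, -0.2, -0.2]
grip_width: 0.0281
finger_force: 39.7
```

Run:
```python
from h import *
to(bed([.06,0,.006]),TILT)
t=grab_frame("top");s=grab_frame("scene")
a=cv2.resize(t["color"][185:310,230:370],None,fx=3.6,fy=3.6,interpolation=cv2.INTER_CUBIC)
b=cv2.resize(s["color"][195:335,300:400],None,fx=3.2,fy=3.2,interpolation=cv2.INTER_CUBIC)
n=min(len(a),len(b))
cv2.imwrite("pics/d.png",np.hstack([a[:n],b[:n]])[:,:,::-1])
```

```text
t 8.3 pos [0.557 0.083 0.139] rpy [ 3.101 -0.45  -0.237] F [-0.143 -0.195 -0.177] grip 0.028099186889513374
shift now-axes [-1.295  0.575  3.446] turn [0.369 0.702 0.041] shift new-axes [-1.541  0.712  3.317]
```

View pics/d.png

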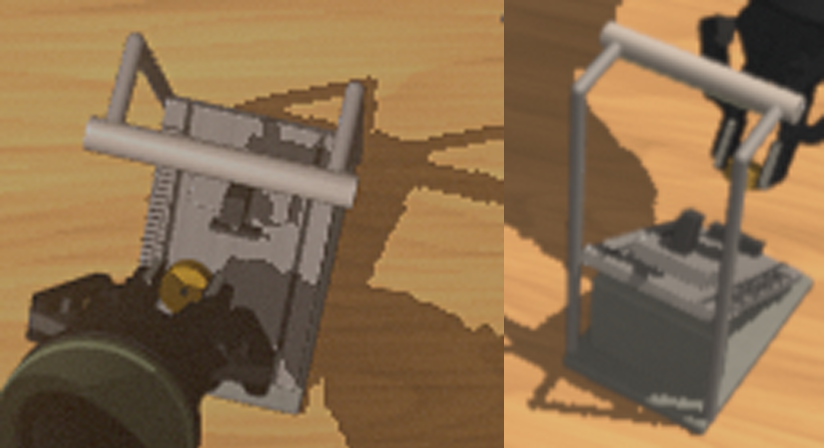

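The blank is held above the bed, but the pose fell short of what I commanded. A joint limit is likely, so I'll check.

Run:
```python
from workcell import observe
o=observe();print(o["qpos"].round(3),o["qd"].round(2),o["position"],o["tool_rot"])
```

```text
[-0.836  0.509  0.53   2.196  0.308  0.161 -2.519] [-0.03 -0.03  0.03  0.03 -0.    0.01 -0.  ] [0.55712055 0.08240906 0.13881206] [ 3.10078752 -0.45002984 -0.23747374]
```

Emit:
move_arm(plan=[[[-0.5,0,-0.5,0,0,-1,-1],[-0.5,0,-0.5,0,0,-1,-1],[-0.5,0,-0.5,0,0,-1,-1],[0,0,0,0,0,-1,-1],[0,0,0,0,0,-1,-1],[0,0,0,0,0,-1,-1],[0,0,0,0,0,-1,-1],[0,0,0,0,0,-1,-1],[0,0,0,0,0,-1,-1],[0,0,0,0,0,-1,-1]]])

```text
clock: 9.4
position: [0.5171, 0.0903, 0.1539]
tool_rot: [2.727, -0.186, 0.845]
force: [-0.1, 0.4, -0.5]
grip_width: 0.028
finger_force: 39.7
```

Emit:
move_arm(plan=[[[0,0,0,0,0,-1,-1],[0,0,0,0,0,-1,-1],[0,0,0,0,0,-1,-1],[0,0,0,0,0,-1,-1],[0,0,0,0,0,-1,-1],[0,0,0,0,0,-1,-1],[0,0,0,0,0,-1,-1],[0,0,0,0,0,-1,-1],[0,0,0,0,0,-1,-1],[0,0,0,0,0,-1,-1]]])

```text
clock: 10.4
position: [0.5172, 0.0902, 0.1539]
tool_rot: [2.763, 0.253, 1.804]
force: [0.2, -0.3, -1.3]
grip_width: 0.0274
finger_force: 39.7
```

```bash
cat >> h.py <<'E'
TILT2=TILT*R.from_euler("z",np.pi)
E
python3 - <<'E'
from h import *
o=observe();print(o["qpos"].round(3))
to(bed([.06,0,.05]),TILT2);print(tobed(o["position"]))
E
```

```text
[-0.603  0.376  0.139  2.257  0.973  0.33  -1.102]
t 10.4 pos [0.517 0.09  0.154] rpy [2.763 0.253 1.804] F [ 0.245 -0.319 -1.275] grip 0.02742667557088613
shift now-axes [-0.448 -0.217  2.796] turn [-0.695 -0.438 -9.909] shift new-axes [ 0.162 -0.604  2.771]
[0.063 0.012 0.105]
```

Emit:
move_arm(plan=[[[0,0,0,-0.07,-0.044,-0.99,-1],[0,0,0,-0.07,-0.044,-0.99,-1],[0,0,0,-0.07,-0.044,-0.99,-1],[0,0,0,-0.07,-0.044,-0.99,-1],[0,0,0,-0.07,-0.044,-0.99,-1],[0,0,0,-0.07,-0.044,-0.99,-1],[0,0,0,-0.07,-0.044,-0.99,-1],[0,0,0,-0.07,-0.044,-0.99,-1],[0,0,0,-0.07,-0.044,-0.99,-1],[0,0,0,-0.07,-0.044,-0.99,-1]]])

```text
clock: 11.4
position: [0.5171, 0.0903, 0.1539]
tool_rot: [3.141, 0.524, 2.9]
force: [-0.1, 0.3, -1.3]
grip_width: 0.0278
finger_force: 39.7
```

Run:
```python
from h import *
o=observe();print(o["qpos"].round(3))
to(bed([.06,0,.03]),TILT2);print(tobed(o["position"]))
```

```text
[-0.595  0.37   0.113  2.323  1.413  0.306 -0.511]
t 11.4 pos [0.517 0.09  0.154] rpy [3.141 0.524 2.9  ] F [-0.126  0.328 -1.35 ] grip 0.02784464965322659
shift now-axes [ 0.161 -0.608  3.77 ] turn [ 0.003  0.007 -0.009] shift new-axes [ 0.159 -0.606  3.77 ]
[0.063 0.012 0.105]
```

Emit:
move_arm(plan=[[[0.04,-0.15,0.9,0,0,0,-1],[0.04,-0.15,0.9,0,0,0,-1],[0.04,-0.15,0.9,0,0,0,-1],[0.04,-0.15,0.9,0,0,0,-1],[0,0,0.17,0,0,0,-1],[0,0,0.2,0,0,0,-1],[0,0,0.2,0,0,0,-1],[0,0,0.2,0,0,0,-1],[0,0,0.2,0,0,0,-1],[0,0,0.1,0,0,0,-1]]])

```text
clock: 12.4
position: [0.5574, 0.0686, 0.0709]
tool_rot: [3.139, 0.524, 2.895]
force: [-0.7, -0.0, -1.5]
grip_width: 0.0281
finger_force: 39.7
```

Run:
```python
from h import *
o=observe();print(o["qpos"].round(3))
to(bed([.06,0,.004]),TILT2);print(tobed(o["position"]))
t=grab_frame("top");s=grab_frame("scene")
a=cv2.resize(t["color"][185:310,230:370],None,fx=3.6,fy=3.6,interpolation=cv2.INTER_CUBIC)
b=cv2.resize(s["color"][195:335,300:400],None,fx=3.2,fy=3.2,interpolation=cv2.INTER_CUBIC)
n=min(len(a),len(b))
cv2.imwrite("pics/e.png",np.hstack([a[:n],b[:n]])[:,:,::-1])
```

```text
[-0.377  0.59  -0.038  2.278  2.012  0.363 -1.044]
t 12.4 pos [0.557 0.069 0.071] rpy [3.139 0.524 2.895] F [-0.67  -0.044 -1.459] grip 0.028077303312742306
shift now-axes [ 0.004 -0.033  0.372] turn [ 0.002  0.004 -0.047] shift new-axes [ 0.004 -0.033  0.372]
[0.06  0.001 0.011]
```

View pics/e.png

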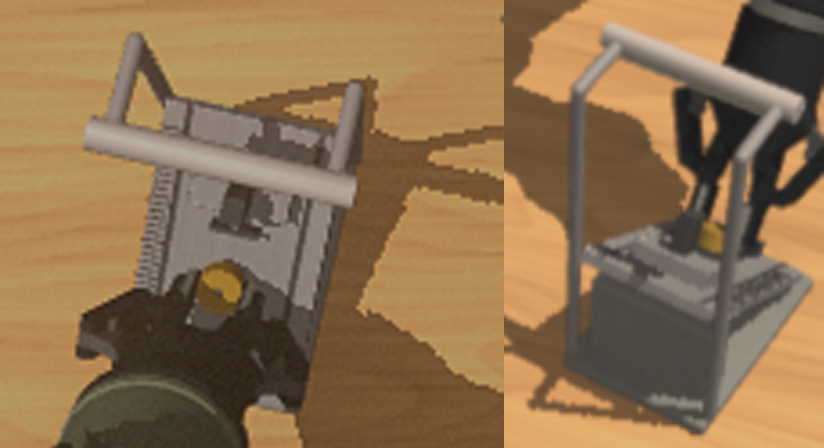

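The blank is held just above the bed near the middle, at about (220,288) in the top crop. Now I'll lower it by feel.

Emit:
move_arm(plan=[[[0,0,0.06,0,0,-0.045,-1],[0,0,0.06,0,0,0,-1],[0,0,0.06,0,0,0,-1],[0,0,0.06,0,0,0,-1],[0,0,0.06,0,0,0,-1],[0,0,0,0,0,0,-1],[0,0,0,0,0,0,-1],[0,0,0,0,0,0,-1],[0,0,0,0,0,0,-1],[0,0,0,0,0,0,-1]]])

```text
clock: 13.5
position: [0.5602, 0.0678, 0.0659]
tool_rot: [3.141, 0.524, 2.901]
force: [-0.0, 0.7, -1.1]
grip_width: 0.0278
finger_force: 39.7
```

Emit:
move_arm(plan=[[[0,0,0.05,0,0,0,-1],[0,0,0.05,0,0,0,-1],[0,0,0,0,0,0,-1],[0,0,0,0,0,0,-1],[0,0,0,0,0,0,-1],[0,0,0,0,0,0,-1],[0,0,0,0,0,0,-1],[0,0,0,0,0,0,-1],[0,0,0,0,0,0,-1],[0,0,0,0,0,0,-1]]])

```text
clock: 14.5
position: [0.5612, 0.0676, 0.0641]
tool_rot: [3.141, 0.524, 2.901]
force: [-0.1, -0.3, -0.3]
grip_width: 0.0281
finger_force: 39.7
```

Emit:
move_arm(plan=[[[0,0,0.04,0,0,0,-1],[0,0,0.04,0,0,0,-1],[0,0,0,0,0,0,-1],[0,0,0,0,0,0,-1],[0,0,0,0,0,0,-1],[0,0,0,0,0,0,-1],[0,0,0,0,0,0,-1],[0,0,0,0,0,0,-1],[0,0,0,0,0,0,-1],[0,0,0,0,0,0,-1]]])

```text
clock: 15.5
position: [0.5618, 0.0675, 0.0631]
tool_rot: [3.141, 0.524, 2.901]
force: [-9.3, 0.2, 15.6]
grip_width: 0.028
finger_force: 41.6
```

Emit:
move_arm(plan=[[[0,0,-0.03,0,0,0,-1],[0,0,0,0,0,0,0.1],[0,0,0,0,0,0,0.1],[0,0,0,0,0,0,0.1],[0,0,0,0,0,0,0.1],[0,0,-0.1,0,0,0,0.1],[0,0,-0.3,0,0,0,0.1],[0,0,-0.6,0,0,0,0.1],[0,0,-1,0,0,0,0.1],[0,0,-1,0,0,0,0.1]]])

```text
clock: 16.5
position: [0.5319, 0.0746, 0.1158]
tool_rot: [3.141, 0.523, 2.9]
force: [-0.3, 0.3, 0.3]
grip_width: 0.0468
finger_force: 0.0
```

Run:
```python
from h import *
o=observe();print(o["qpos"].round(3))
print(tobed(o["position"]),o["grip_width"])
t=grab_frame("top");s=grab_frame("scene")
a=cv2.resize(t["color"][185:310,230:370],None,fx=3.6,fy=3.6,interpolation=cv2.INTER_CUBIC)
b=cv2.resize(s["color"][195:335,300:400],None,fx=3.2,fy=3.2,interpolation=cv2.INTER_CUBIC)
n=min(len(a),len(b))
cv2.imwrite("pics/f.png",np.hstack([a[:n],b[:n]])[:,:,::-1])
for n,f in(("top",t),("scene",s)):
    hsv=cv2.cvtColor(f["color"],cv2.COLOR_RGB2HSV)
    m=cv2.inRange(hsv,(18,150,40),(32,255,255))
    for c in cv2.findContours(m,cv2.RETR_EXTERNAL,cv2.CHAIN_APPROX_NONE)[0]:
        if cv2.contourArea(c)>15:
            (x,y),r=cv2.minEnclosingCircle(c);print(n,x,y,r,tobed(onz(f,(x,y),.031+.03+.012)))
print("expected px",proj(t,bed([.06,0,.014])),proj(t,bed([.04,0,.014])))
```

```text
[-0.522  0.469  0.095  2.323  1.796  0.287 -0.863]
[0.05979367 0.00043531 0.06343155] 0.04684007709022343
top 407.5 297.1153869628906 9.803642272949219 [ 0.05104487 -0.26073128  0.01902665]
top 289.5 273.5 7.106435298919678 [ 0.04475513 -0.00088027  0.02265804]
top 429.5 252.5 4.743516445159912 [ 0.14219911 -0.28759699 -0.03360127]
scene 244.10000610351562 264.5 3.982558488845825 [ 0.19080443 -0.25089795 -0.06166357]
scene 278.63861083984375 245.51980590820312 7.780811786651611 [ 0.10247365 -0.22460511 -0.01066577]
expected px [290.96326211 265.54663326] [289.44417135 273.57971295]
```

View pics/f.png

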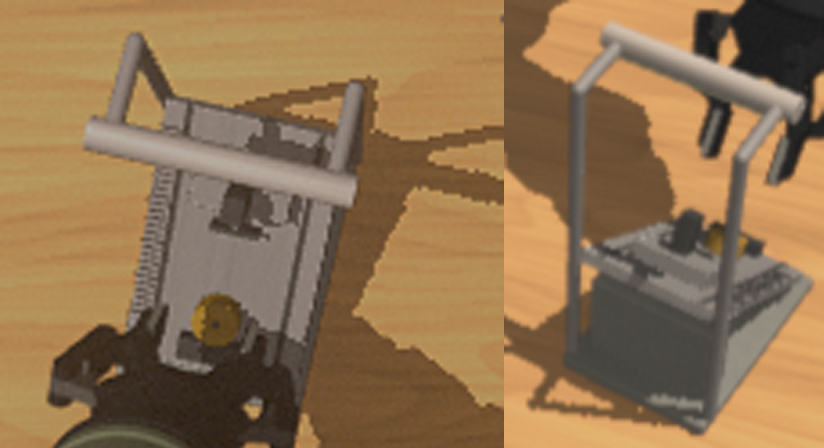

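The blank has slid down against the fixed jaw, lying flat at bed x≈0.040 on the middle line (289.5, 273.5). Next I'll measure where the tab is.

Run:
```python
from h import *
t=np.load("t0.npy",allow_pickle=True).item();s=np.load("s0.npy",allow_pickle=True).item()
g=s["color"].astype(int).sum(2)[255:280,345:372]
print(g)
for x in(.115,.12,.125,.13,.135):
    print(x,"scene upper/lower face top, base hi",*[proj(s,bed(p)).round(1) for p in([x+.009,.007,.0445],[x+.009,-.007,.0445],[x-.009,-.007,.0445],[x+.009,.007,.0135],[x+.009,-.007,.0135])],
     "top: front top/bot",*[proj(t,bed(p)).round(1) for p in([x-.009,0,.0445],[x-.009,0,.0135],[x-.025,0,.012])])
print(t["color"].astype(int).sum(2)[228:256,288:302])
```

```text
[[471 473 475 473 469 467 464 470 470 469 469 471 470 472 473 471 469 469
  472 476 475 474 476 477 463 317 236]
 [470 470 471 468 468 470 471 470 468 468 466 466 467 467 470 469 468 469
  469 470 474 474 476 473 450 292 229]
 [469 469 472 473 471 467 463 462 465 466 468 466 469 469 470 471 469 467
  465 465 468 472 472 466 404 271 229]
 [470 470 465 467 466 471 470 470 467 464 462 461 461 457 460 464 464 466
  468 467 469 472 472 464 398 264 231]
 [469 467 463 465 463 468 462 460 459 460 457 443 429 419 428 445 458 462
  459 460 461 460 462 457 382 260 234]
 [471 468 465 461 462 467 468 469 466 455 411 350 316 296 350 403 433 451
  456 457 456 455 452 440 335 240 234]
 [475 476 471 471 469 467 458 458 455 429 320 239 217 215 231 271 344 408
  445 455 453 452 451 437 303 227 233]
 [483 480 481 480 481 477 474 467 445 369 241 180 189 199 205 213 231 315
  423 442 445 445 447 434 305 231 236]
 [488 483 481 478 468 471 471 468 427 308 199 162 168 171 188 190 193 292
  421 441 420 408 420 419 294 232 236]
 [491 474 474 475 427 421 418 405 370 246 171 164 166 169 178 168 194 346
  405 386
[... 3541 characters left out ...]
7 337 219 199 196 194 202 203 161 156 216 221 211]
 [342 214 229 197 188 198 199 191 189 148 173 210 256 231]
 [280 138 142 185 203 189 198 188 192 163 207 220 368 360]
 [209 148 162 159 152 167 229 206 191 137 141 176 296 349]
 [231 196 205 197 176 152 212 285 167 150 154 149 133 130]
 [315 300 251 248 223 204 201 198 179 181 165 168 149 131]
 [346 341 353 359 350 316 269 236 212 218 213 201 180 180]
 [343 340 339 347 345 350 345 336 351 317 311 245 240 233]
 [344 336 351 351 347 341 339 334 349 353 344 353 354 353]
 [337 331 348 345 346 345 336 341 344 339 336 339 343 353]
 [332 340 357 349 347 346 335 338 342 343 347 345 340 349]
 [332 340 345 347 350 339 334 334 341 342 342 339 352 339]]
```

Emit:
move_arm(plan=[[[-0.5,0,0,0,0,0,0],[-0.5,0,0,0,0,0,0],[-0.5,0,0,0,0,0,0],[-0.5,0,0,0,0,0,0],[-0.5,0,0,0,0,0,0],[-0.5,0,0,0,0,0,0],[-0.05,0,0,0,0,0,0],[0,0,0,0,0,0,0],[0,0,0,0,0,0,0],[0,0,0,0,0,0,0]]])

```text
clock: 17.6
position: [0.5834, 0.062, 0.1453]
tool_rot: [-3.141, 0.523, 2.901]
force: [0.9, 0.3, -0.7]
grip_width: 0.0426
finger_force: 0.0
```

Run:
```python
from h import *
o=observe();print(o["qpos"].round(3));print(tobed(o["position"]))
to(bed([.121,0,.022]),TILT2)
t=grab_frame("top");s=grab_frame("scene")
a=cv2.resize(t["color"][185:310,230:370],None,fx=3.6,fy=3.6,interpolation=cv2.INTER_CUBIC)
b=cv2.resize(s["color"][195:335,300:400],None,fx=3.2,fy=3.2,interpolation=cv2.INTER_CUBIC)
n=min(len(a),len(b))
cv2.imwrite("pics/g.png",np.hstack([a[:n],b[:n]])[:,:,::-1])
```

```text
[-0.538  0.46   0.214  2.2    1.31   0.201 -0.297]
[0.12045813 0.00046034 0.06248796]
t 17.6 pos [0.583 0.062 0.145] rpy [-3.141  0.523  2.901] F [ 0.942  0.317 -0.719] grip 0.04263238499737062
shift now-axes [-0.028 -0.023  2.024] turn [-0.001 -0.003  0.001] shift new-axes [-0.027 -0.023  2.024]
```

View pics/g.png

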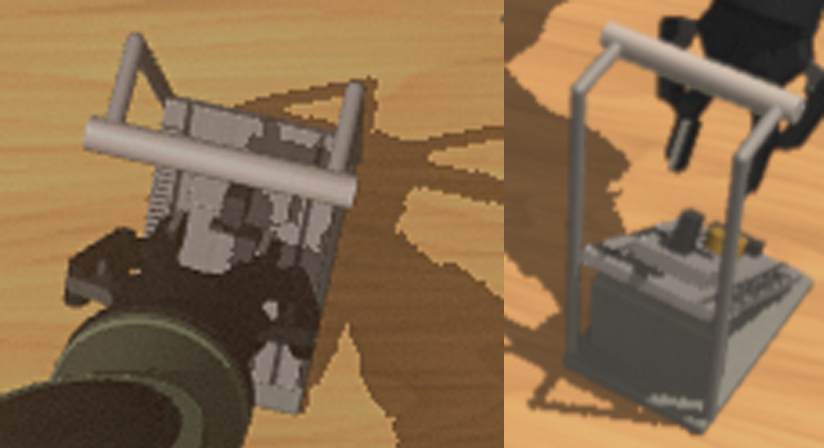

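The fingers straddle the line of the tab, which shows at (237,215) in the crop, and they clear the bar. Now I'll descend and grip.

Emit:
move_arm(plan=[[[0,0,0.3,0,0,0,0],[0,0,0.3,0,0,0,0],[0,0,0.3,0,0,0,0],[0,0,0.3,0,0,0,0],[0,0,0.3,0,0,0,0],[0,0,0.3,0,0,0,0],[0,0,0.2,0,0,0,0],[0,0,0,0,0,0,0],[0,0,0,0,0,0,0],[0,0,0,0,0,0,0]]])

```text
clock: 18.7
position: [0.6032, 0.0573, 0.1113]
tool_rot: [3.141, 0.524, 2.901]
force: [-0.1, 0.2, 0.7]
grip_width: 0.0428
finger_force: 0.0
```

Emit:
move_arm(plan=[[[0,0,0,0,0,0,-1],[0,0,0,0,0,0,-1],[0,0,0,0,0,0,-1],[0,0,0,0,0,0,-1],[0,0,0,0,0,0,-1],[0,0,0,0,0,0,-1],[0,0,0,0,0,0,-1],[0,0,0,0,0,0,-1],[0,0,0,0,0,0,-1],[0,0,0,0,0,0,-1]]], grip_force=30)

```text
clock: 19.7
position: [0.603, 0.0567, 0.1113]
tool_rot: [-3.141, 0.524, 2.9]
force: [-6.5, -2.7, 7.4]
grip_width: 0.0133
finger_force: 30.5
```

```bash
cat >> h.py <<'E'
def st():
    o=observe();np.set_printoptions(precision=4,suppress=True)
    print(o["clock"],"bedpos",tobed(o["position"]),"bedF",Bm.inv().apply(o["force"]),"grip",o["grip_width"],o["finger_force"],"q",o["qpos"].round(3))
E
python3 -c "
from h import *
st()"
```

```text
19.7 bedpos [ 0.1211 -0.0001  0.0229] bedF [-1.216  -4.1661  9.2618] grip 0.013333777310441457 30.533612966537476 q [-0.469  0.546  0.164  2.172  1.643  0.198 -0.619]
```

Emit:
move_arm(plan=[[[0.05,0,-0.02,0,0,0,-1],[0.2,0,0,0,0,0,-1],[0.2,0,0,0,0,0,-1],[0.2,0,0,0,0,0,-1],[0.2,0,0,0,0,0,-1],[0.2,0,0,0,0,0,-1],[0.2,0,0,0,0,0,-1],[0.1,0,0,0,0,0,-1],[0.05,0,0,0,0,0,-1],[0,0,0,0,0,0,-1]]], grip_force=20)

```text
clock: 20.7
position: [0.5794, 0.0624, 0.0974]
tool_rot: [-3.141, 0.524, 2.9]
force: [-0.1, -5.5, -0.6]
grip_width: 0.0131
finger_force: 29.1
```

```bash
python3 -c "
from h import *
st()"
```

```text
20.7 bedpos [ 0.0931 -0.0002  0.0229] bedF [ 0.7584 -5.3432 -1.1046] grip 0.013059879643454016 29.141001105308533 q [-0.408  0.548  0.044  2.225  1.816  0.28  -0.811]
```

Emit:
move_arm(plan=[[[0.05,0,0,0,0,0,-1],[0.05,0,0,0,0,0,-1],[0.05,0,0,0,0,0,-1],[0.05,0,0,0,0,0,-1],[0.05,0,0,0,0,0,-1],[0.05,0,0,0,0,0,-1],[0,0,0,0,0,0,-1],[0,0,0,0,0,0,-1],[0,0,0,0,0,0,-1],[0,0,0,0,0,0,-1]]])

```text
clock: 21.7
position: [0.5745, 0.0636, 0.0944]
tool_rot: [-3.141, 0.524, 2.9]
force: [0.5, -4.4, -0.4]
grip_width: 0.0133
finger_force: 29.1
```

```bash
python3 -c "
from h import *
st()"
```

```text
21.7 bedpos [ 0.0872 -0.0002  0.0229] bedF [ 1.1167 -4.1302 -1.1494] grip 0.01326019579069985 29.072359800338745 q [-0.398  0.549  0.022  2.237  1.843  0.297 -0.843]
```

Emit:
move_arm(plan=[[[0.02,0,0,0,0,0,-1],[0.02,0,0,0,0,0,-1],[0.02,0,0,0,0,0,-1],[0,0,0,0,0,0,-1],[0,0,0,0,0,0,-1],[0,0,0,0,0,0,-1],[0,0,0,0,0,0,-1],[0,0,0,0,0,0,-1],[0,0,0,0,0,0,-1],[0,0,0,0,0,0,-1]]])

```text
clock: 22.7
position: [0.5736, 0.0638, 0.0939]
tool_rot: [-3.141, 0.524, 2.9]
force: [0.7, -5.7, -0.1]
grip_width: 0.0134
finger_force: 29.1
```

Emit:
move_arm(plan=[[[0.02,0,0,0,0,0,-1],[0.02,0,0,0,0,0,-1],[0.01,0,0,0,0,0,-1],[0,0,0,0,0,0,-1],[0,0,0,0,0,0,-1],[0,0,0,0,0,0,-1],[0,0,0,0,0,0,-1],[0,0,0,0,0,0,-1],[0,0,0,0,0,0,-1],[0,0,0,0,0,0,-1]]])

```text
clock: 23.7
position: [0.5727, 0.064, 0.0934]
tool_rot: [-3.141, 0.524, 2.9]
force: [0.8, -5.2, -0.3]
grip_width: 0.0135
finger_force: 29.1
```

Emit:
move_arm(plan=[[[0.02,0,0,0,0,0,-1],[0.02,0,0,0,0,0,-1],[0.01,0,0,0,0,0,-1],[0,0,0,0,0,0,-1],[0,0,0,0,0,0,-1],[0,0,0,0,0,0,-1],[0,0,0,0,0,0,-1],[0,0,0,0,0,0,-1],[0,0,0,0,0,0,-1],[0,0,0,0,0,0,-1]]])

```text
clock: 24.7
position: [0.5719, 0.0642, 0.0929]
tool_rot: [-3.141, 0.524, 2.9]
force: [0.5, -5.5, -0.5]
grip_width: 0.0133
finger_force: 29.1
```

```bash
python3 -c "
from h import *
st()"
```

```text
24.7 bedpos [ 0.0841 -0.0002  0.0229] bedF [ 1.2859 -5.2121 -1.3461] grip 0.013300585161066926 29.06378924846649 q [-0.393  0.55   0.01   2.242  1.856  0.306 -0.86 ]
```

Emit:
move_arm(plan=[[[0.02,0,0,0,0,0,-1],[0.02,0,0,0,0,0,-1],[0.01,0,0,0,0,0,-1],[0,0,0,0,0,0,-1],[0,0,0,0,0,0,-1],[0,0,0,0,0,0,-1],[0,0,0,0,0,0,-1],[0,0,0,0,0,0,-1],[0,0,0,0,0,0,-1],[0,0,0,0,0,0,-1]]])

```text
clock: 25.7
position: [0.5711, 0.0644, 0.0924]
tool_rot: [-3.141, 0.524, 2.9]
force: [1.5, -5.4, -0.3]
grip_width: 0.0131
finger_force: 29.1
```

```bash
python3 -c "
from h import *
st()"
```

```text
25.7 bedpos [ 0.0832 -0.0002  0.0229] bedF [ 2.2432 -4.8998 -1.636 ] grip 0.013050450520211858 29.06473070383072 q [-0.391  0.551  0.007  2.244  1.861  0.308 -0.865]
```

Emit:
move_arm(plan=[[[0.02,0,0,0,0,0,-1],[0.01,0,0,0,0,0,-1],[0,0,0,0,0,0,-1],[0,0,0,0,0,0,-1],[0,0,0,0,0,0,-1],[0,0,0,0,0,0,-1],[0,0,0,0,0,0,-1],[0,0,0,0,0,0,-1],[0,0,0,0,0,0,-1],[0,0,0,0,0,0,-1]]])

```text
clock: 26.7
position: [0.5705, 0.0646, 0.0921]
tool_rot: [-3.141, 0.524, 2.9]
force: [1.0, -6.2, -0.7]
grip_width: 0.0133
finger_force: 29.1
```

```bash
python3 -c "
from h import *
st()"
```

```text
26.7 bedpos [ 0.0825 -0.0002  0.0229] bedF [ 1.798  -5.7646 -1.8178] grip 0.0133111637173382 29.06474858522415 q [-0.39   0.551  0.005  2.245  1.863  0.31  -0.868]
```

Emit:
move_arm(plan=[[[0.02,0,0,0,0,0,-1],[0.02,0,0,0,0,0,-1],[0.01,0,0,0,0,0,-1],[0,0,0,0,0,0,-1],[0,0,0,0,0,0,-1],[0,0,0,0,0,0,-1],[0,0,0,0,0,0,-1],[0,0,0,0,0,0,-1],[0,0,0,0,0,0,-1],[0,0,0,0,0,0,-1]]])

```text
clock: 27.7
position: [0.5697, 0.0648, 0.0916]
tool_rot: [-3.141, 0.524, 2.9]
force: [0.7, -6.9, -1.1]
grip_width: 0.0132
finger_force: 29.1
```

```bash
python3 -c "
from h import *
st()"
```

```text
27.7 bedpos [ 0.0815 -0.0002  0.0229] bedF [ 1.4349 -6.5272 -2.0946] grip 0.013161515009996665 29.0654057264328 q [-0.389  0.551  0.001  2.247  1.867  0.313 -0.873]
```

Emit:
move_arm(plan=[[[0.02,0,0,0,0,0,-1],[0.02,0,0,0,0,0,-1],[0.01,0,0,0,0,0,-1],[0,0,0,0,0,0,-1],[0,0,0,0,0,0,-1],[0,0,0,0,0,0,-1],[0,0,0,0,0,0,-1],[0,0,0,0,0,0,-1],[0,0,0,0,0,0,-1],[0,0,0,0,0,0,-1]]])

```text
clock: 28.7
position: [0.5688, 0.065, 0.0911]
tool_rot: [-3.141, 0.524, 2.9]
force: [1.6, -5.5, -0.2]
grip_width: 0.0135
finger_force: 29.1
```

```bash
python3 -c "
from h import *
st()"
```

```text
28.7 bedpos [ 0.0805 -0.0002  0.0229] bedF [ 2.3561 -5.0074 -1.6198] grip 0.013520009731082137 29.065402150154114 q [-0.387  0.552 -0.002  2.249  1.871  0.316 -0.878]
```

Emit:
move_arm(plan=[[[0.02,0,0,0,0,0,-1],[0.02,0,0,0,0,0,-1],[0.01,0,0,0,0,0,-1],[0,0,0,0,0,0,-1],[0,0,0,0,0,0,-1],[0,0,0,0,0,0,-1],[0,0,0,0,0,0,-1],[0,0,0,0,0,0,-1],[0,0,0,0,0,0,-1],[0,0,0,0,0,0,-1]]])

```text
clock: 29.7
position: [0.568, 0.0652, 0.0906]
tool_rot: [-3.141, 0.524, 2.9]
force: [0.7, -5.6, -0.0]
grip_width: 0.0134
finger_force: 29.1
```

```bash
python3 -c "
from h import *
st()"
```

```text
29.7 bedpos [ 0.0795 -0.0002  0.0229] bedF [ 1.7578 -5.2217 -1.0427] grip 0.013365297198383115 29.065579175949097 q [-0.386  0.552 -0.006  2.251  1.875  0.318 -0.883]
```

Emit:
move_arm(plan=[[[0.02,0,0,0,0,0,-1],[0.02,0,0,0,0,0,-1],[0.01,0,0,0,0,0,-1],[0,0,0,0,0,0,-1],[0,0,0,0,0,0,-1],[0,0,0,0,0,0,-1],[0,0,0,0,0,0,-1],[0,0,0,0,0,0,-1],[0,0,0,0,0,0,-1],[0,0,0,0,0,0,-1]]])

```text
clock: 30.7
position: [0.5671, 0.0654, 0.0901]
tool_rot: [-3.141, 0.524, 2.9]
force: [1.8, -6.0, 0.4]
grip_width: 0.0134
finger_force: 29.1
```

```bash
python3 -c "
from h import *
st()"
```

```text
30.7 bedpos [ 0.0785 -0.0002  0.0229] bedF [ 2.919  -5.4567 -1.2334] grip 0.013449182541855639 29.06657874584198 q [-0.384  0.553 -0.009  2.253  1.879  0.321 -0.888]
```

Emit:
move_arm(plan=[[[0.02,0,0,0,0,0,-1],[0.02,0,0,0,0,0,-1],[0.01,0,0,0,0,0,-1],[0,0,0,0,0,0,-1],[0,0,0,0,0,0,-1],[0,0,0,0,0,0,-1],[0,0,0,0,0,0,-1],[0,0,0,0,0,0,-1],[0,0,0,0,0,0,-1],[0,0,0,0,0,0,-1]]])

```text
clock: 31.7
position: [0.5664, 0.0656, 0.0896]
tool_rot: [-3.141, 0.524, 2.9]
force: [1.1, -5.3, 0.1]
grip_width: 0.013
finger_force: 29.1
```

```bash
python3 -c "
from h import *
st()"
```

```text
31.7 bedpos [ 0.0775 -0.0002  0.0229] bedF [ 2.0545 -4.8393 -1.0755] grip 0.01301495917261598 29.065785706043243 q [-0.383  0.553 -0.012  2.255  1.883  0.324 -0.893]
```

Emit:
move_arm(plan=[[[0.02,0,0,0,0,0,-1],[0.02,0,0,0,0,0,-1],[0.015,0,0,0,0,0,-1],[0,0,0,0,0,0,-1],[0,0,0,0,0,0,-1],[0,0,0,0,0,0,-1],[0,0,0,0,0,0,-1],[0,0,0,0,0,0,-1],[0,0,0,0,0,0,-1],[0,0,0,0,0,0,-1]]])

```text
clock: 32.7
position: [0.5654, 0.0658, 0.0891]
tool_rot: [-3.141, 0.524, 2.9]
force: [1.0, -6.4, -0.5]
grip_width: 0.0137
finger_force: 29.1
```

```bash
python3 -c "
from h import *
st()"
```

```text
32.7 bedpos [ 0.0764 -0.0002  0.0229] bedF [ 1.893  -5.9563 -1.6188] grip 0.013718024752309292 29.06779557466507 q [-0.381  0.554 -0.016  2.257  1.887  0.327 -0.898]
```

Emit:
move_arm(plan=[[[0.02,0,0,0,0,0,-1],[0.02,0,0,0,0,0,-1],[0.015,0,0,0,0,0,-1],[0,0,0,0,0,0,-1],[0,0,0,0,0,0,-1],[0,0,0,0,0,0,-1],[0,0,0,0,0,0,-1],[0,0,0,0,0,0,-1],[0,0,0,0,0,0,-1],[0,0,0,0,0,0,-1]]])

```text
clock: 33.7
position: [0.5645, 0.066, 0.0885]
tool_rot: [-3.141, 0.524, 2.9]
force: [0.7, -5.2, -0.3]
grip_width: 0.0132
finger_force: 29.1
```

```bash
python3 -c "
from h import *
st()
s=grab_frame('scene');hsv=cv2.cvtColor(s['color'],cv2.COLOR_RGB2HSV)
m=cv2.inRange(hsv,(15,130,40),(32,255,255))[245:280,345:395]
cv2.imwrite('pics/h.png',np.hstack([cv2.resize(grab_frame('scene')['color'][240:290,335:395],None,fx=10,fy=10,interpolation=cv2.INTER_CUBIC)])[:,:,::-1])
"
```

```text
33.7 bedpos [ 0.0753 -0.0002  0.0229] bedF [ 1.494  -4.907  -1.1847] grip 0.013164162500992949 29.070463478565216 q [-0.38   0.554 -0.02   2.259  1.891  0.33  -0.903]
```

View pics/h.png

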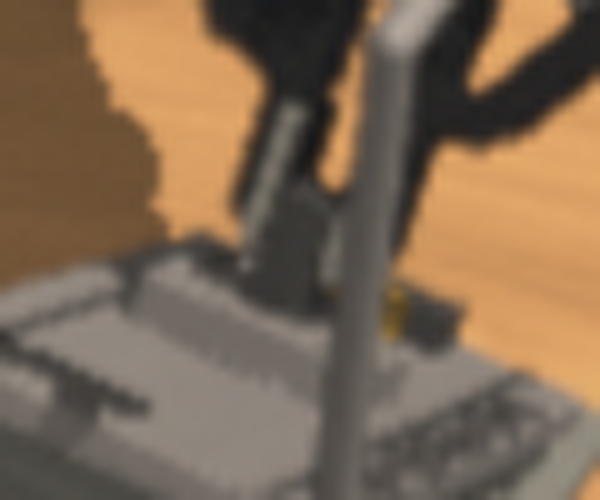

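The tab is gripped and the slide is moving with it. Brass is still visible between the rod and the fixed jaw at about (395,310) in the crop. I'll keep going in small steps.

Emit:
move_arm(plan=[[[0.02,0,0,0,0,0,-1],[0.02,0,0,0,0,0,-1],[0.01,0,0,0,0,0,-1],[0,0,0,0,0,0,-1],[0,0,0,0,0,0,-1],[0,0,0,0,0,0,-1],[0,0,0,0,0,0,-1],[0,0,0,0,0,0,-1],[0,0,0,0,0,0,-1],[0,0,0,0,0,0,-1]]])

```text
clock: 34.8
position: [0.5643, 0.066, 0.0884]
tool_rot: [-3.141, 0.526, 2.9]
force: [3.1, -6.8, 0.0]
grip_width: 0.0134
finger_force: 28.9
```

```bash
python3 -c "
from h import *
st()"
```

```text
34.8 bedpos [ 0.0751 -0.0002  0.0229] bedF [ 3.9852 -5.915  -2.292 ] grip 0.013427237215334165 28.946745693683624 q [-0.379  0.554 -0.022  2.26   1.895  0.333 -0.908]
```

Contact: the tool stopped short and the force is rising. I'll press on a little further.

Emit:
move_arm(plan=[[[0.02,0,0,0,0,0,-1],[0.02,0,0,0,0,0,-1],[0,0,0,0,0,0,-1],[0,0,0,0,0,0,-1],[0,0,0,0,0,0,-1],[0,0,0,0,0,0,-1],[0,0,0,0,0,0,-1],[0,0,0,0,0,0,-1],[0,0,0,0,0,0,-1],[0,0,0,0,0,0,-1]]])

```text
clock: 35.8
position: [0.5641, 0.0661, 0.0883]
tool_rot: [-3.141, 0.527, 2.899]
force: [7.0, -6.4, 0.8]
grip_width: 0.0135
finger_force: 28.8
```

```bash
python3 -c "
from h import *
st()"
```

```text
35.8 bedpos [ 0.0749 -0.0002  0.0229] bedF [ 7.5811 -4.5907 -3.4873] grip 0.01346090681513778 28.811960220336914 q [-0.377  0.555 -0.025  2.261  1.898  0.336 -0.912]
```

Emit:
move_arm(plan=[[[0.02,0,0,0,0,0,-1],[0.02,0,0,0,0,0,-1],[0,0,0,0,0,0,-1],[0,0,0,0,0,0,-1],[0,0,0,0,0,0,-1],[0,0,0,0,0,0,-1],[0,0,0,0,0,0,-1],[0,0,0,0,0,0,-1],[0,0,0,0,0,0,-1],[0,0,0,0,0,0,-1]]])

```text
clock: 36.8
position: [0.5639, 0.0661, 0.0882]
tool_rot: [-3.141, 0.528, 2.899]
force: [10.6, -7.2, 1.9]
grip_width: 0.0134
finger_force: 28.7
```

```bash
python3 -c "
from h import *
st()"
```

```text
36.8 bedpos [ 0.0747 -0.0002  0.0229] bedF [11.3479 -4.5152 -4.3208] grip 0.013372040771549826 28.679550290107727 q [-0.376  0.555 -0.027  2.262  1.9    0.338 -0.915]
```

Emit:
move_arm(plan=[[[0.01,0,0,0,0,0,-1],[0,0,0,0,0,0,-1],[0,0,0,0,0,0,-1],[0,0,0,0,0,0,-1],[0,0,0,0,0,0,-1],[0,0,0,0,0,0,-1],[0,0,0,0,0,0,-1],[0,0,0,0,0,0,-1],[0,0,0,0,0,0,-1],[0,0,0,0,0,0,-1]]])

```text
clock: 37.8
position: [0.5639, 0.0662, 0.0881]
tool_rot: [-3.141, 0.528, 2.899]
force: [10.4, -7.4, 2.5]
grip_width: 0.013
finger_force: 28.7
```

Emit:
move_arm(plan=[[[0,0,0,0,0,0,-0.1],[0,0,0,0,0,0,-0.1],[0,0,0,0,0,0,-0.1],[0,0,0,0,0,0,-0.1],[0,0,0,0,0,0,-0.1],[0,0,-0.2,0,0,0,-0.1],[0,0,-0.5,0,0,0,-0.1],[0,0,-1,0,0,0,-0.1],[0,0,-1,0,0,0,-0.1],[0,0,-1,0,0,0,-0.1]]])

```text
clock: 38.8
position: [0.5255, 0.0764, 0.1518]
tool_rot: [3.141, 0.523, 2.901]
force: [1.0, -0.9, 0.1]
grip_width: 0.0383
finger_force: 0.0
```

Run:
```python
from h import *
st()
# tally: knob at rest (.484,.3853,.0884); approach from +y side, tool vertical, fingers shut
to([.484,.43,.15],R.from_euler("xyz",[np.pi,0,np.pi/2]))
to([.484,.43,.15],R.from_euler("xyz",[np.pi,0,np.pi]))
t=grab_frame("top");hsv=cv2.cvtColor(t["color"],cv2.COLOR_RGB2HSV)
m=cv2.inRange(hsv,(18,150,40),(32,255,255))
for c in cv2.findContours(m,cv2.RETR_EXTERNAL,cv2.CHAIN_APPROX_NONE)[0]:
    if cv2.contourArea(c)>15: print(cv2.boundingRect(c))
print(proj(t,bed([.055,0,.014])),proj(t,bed([.025,0,.014])))
```

```text
38.8 bedpos [0.072  0.0006 0.0979] bedF [ 1.0394 -0.6473 -0.4976] grip 0.03827999865357429 0.0 q [-0.574  0.38   0.142  2.317  1.452  0.274 -0.513]
t 38.8 pos [0.525 0.076 0.152] rpy [3.141 0.523 2.901] F [ 0.962 -0.902  0.089] grip 0.03827999865357429
shift now-axes [ 5.442 16.676 -3.023] turn [ 3.327  4.227 12.392] shift new-axes [17.679 -2.073  0.088]
t 38.8 pos [0.525 0.076 0.152] rpy [3.141 0.523 2.901] F [ 0.962 -0.902  0.089] grip 0.03827999865357429
shift now-axes [ 5.442 16.676 -3.023] turn [-0.593  4.976 -2.246] shift new-axes [ 2.073 17.679  0.088]
(398, 288, 20, 19)
(283, 268, 14, 13)
(425, 248, 10, 10)
[290.582 267.565] [288.318 279.533]
```

Emit:
move_arm(plan=[[[0.2,0.3,-0.2,-0.06,0.5,-0.225,-1],[0.2,0.3,-0.2,-0.06,0.5,-0.225,-1],[0.2,0.5,-0.2,-0.06,0.5,-0.225,-1],[0.2,0.5,-0.2,-0.06,0.5,-0.225,-1],[0.2,0.5,-0.2,-0.06,0.5,-0.225,-1],[0.2,0.5,-0.2,-0.06,0.5,-0.225,-1],[0,0.5,0,-0.06,0.5,-0.225,-1],[0,0.5,0,-0.06,0.5,-0.225,-1],[0,0.5,0,-0.06,0.5,-0.225,-1],[0,0.5,0,-0.06,0.5,-0.225,-1]]])

```text
clock: 39.85
position: [0.5119, 0.1655, 0.1603]
tool_rot: [-3.132, 0.039, 3.121]
force: [-0.1, 0.6, 0.5]
grip_width: -0.0001
finger_force: 0.0
```

Run:
```python
from h import *
st()
to([.484,.435,.16],R.from_euler("xyz",[np.pi,0,np.pi]))
```

```text
39.85 bedpos [0.0465 0.084  0.1225] bedF [0.0979 0.5938 0.5713] grip -6.702097484575623e-05 0.0 q [-0.121  0.488 -0.425  1.91   0.319  0.778  0.824]
t 39.85 pos [0.512 0.166 0.16 ] rpy [-3.132  0.039  3.121] F [-0.054  0.625  0.544] grip -6.702097484575623e-05
shift now-axes [ 1.675 13.44  -0.18 ] turn [-0.098  0.367 -0.202] shift new-axes [ 1.394 13.473  0.017]
```

Emit:
move_arm(plan=[[[0,0.9,-0.2,-0.05,0.18,-0.1,-1],[0,0.9,-0.2,-0.05,0.18,-0.1,-1],[0.2,0.9,0,0,0,0,-1],[0.2,0.9,0,0,0,0,-1],[0.2,0.9,0,0,0,0,-1],[0.2,0.9,0,0,0,0,-1],[0.2,0.9,0,0,0,0,-1],[0.2,0.9,0,0,0,0,-1],[0.1,0.9,0,0,0,0,-1],[0.1,0.9,0,0,0,0,-1]]])

```text
clock: 40.85
position: [0.4841, 0.3461, 0.1677]
tool_rot: [-3.141, 0.003, 3.141]
force: [0.6, 0.1, 0.6]
grip_width: 0.0
finger_force: 0.0
```

Emit:
move_arm(plan=[[[0,0.9,0,0,0,0,-1],[0,0.9,0,0,0,0,-1],[0,0.9,0,0,0,0,-1],[0,0.9,0,0,0,0,-1],[0,0.9,0,0,0,0,-1],[0,0,0,0,0,0,-1],[0,0,0,0,0,0,-1],[0,0,0,0,0,0,-1],[0,0,0,0,0,0,-1],[0,0,0,0,0,0,-1]]])

```text
clock: 41.85
position: [0.4846, 0.4349, 0.1679]
tool_rot: [-3.141, 0.003, 3.14]
force: [0.4, -1.0, 1.3]
grip_width: -0.0002
finger_force: 0.0
```

Run:
```python
from h import *
st()
to([.484,.435,.081],R.from_euler("xyz",[np.pi,0,np.pi]))
```

```text
41.85 bedpos [-0.0283  0.3391  0.1744] bedF [ 1.1654 -0.8526  0.8533] grip -0.0002324413144652752 0.0 q [-0.542  0.66  -0.439  1.57   0.322  0.982  0.49 ]
t 41.85 pos [0.485 0.435 0.168] rpy [-3.141  0.003  3.14 ] F [ 0.363 -0.967  1.322] grip -0.0002324413144652752
shift now-axes [0.042 0.004 4.346] turn [-0.003  0.027 -0.013] shift new-axes [0.029 0.003 4.346]
```

Emit:
move_arm(plan=[[[0,0,0.7,0,0,0,-1],[0,0,0.7,0,0,0,-1],[0,0,0.7,0,0,0,-1],[0,0,0.7,0,0,0,-1],[0,0,0.7,0,0,0,-1],[0,0,0.6,0,0,0,-1],[0,0,0.25,0,0,0,-1],[0,-0.2,0,0,0,0,-1],[0,-0.2,0,0,0,0,-1],[0,-0.2,0,0,0,0,-1]]])

```text
clock: 42.85
position: [0.4848, 0.4232, 0.0814]
tool_rot: [3.141, 0.003, 3.141]
force: [0.2, 0.2, 0.9]
grip_width: -0.0
finger_force: 0.0
```

Emit:
move_arm(plan=[[[0,-0.3,0,0,0,0,-1],[0,-0.3,0,0,0,0,-1],[0,-0.3,0,0,0,0,-1],[0,-0.3,0,0,0,0,-1],[0,-0.3,0,0,0,0,-1],[0,-0.3,0,0,0,0,-1],[0,-0.3,0,0,0,0,-1],[0,-0.2,0,0,0,0,-1],[0,0,0,0,0,0,-1],[0,0,0,0,0,0,-1]]])

```text
clock: 43.85
position: [0.4844, 0.3776, 0.0808]
tool_rot: [-3.141, 0.002, 3.141]
force: [-0.2, 2.2, 0.6]
grip_width: -0.0
finger_force: 0.9
```

Lever contact is felt at 2.2 N. I'll push on to the stop.

Emit:
move_arm(plan=[[[0,-0.1,0,0,0,0,-1],[0,-0.1,0,0,0,0,-1],[0,-0.1,0,0,0,0,-1],[0,-0.1,0,0,0,0,-1],[0,0,0,0,0,0,-1],[0,0,0,0,0,0,-1],[0,0,0,0,0,0,-1],[0,0,0,0,0,0,-1],[0,0,0,0,0,0,-1],[0,0,0,0,0,0,-1]]])

```text
clock: 44.85
position: [0.4845, 0.3695, 0.0808]
tool_rot: [-3.141, 0.003, 3.141]
force: [0.2, 2.4, 1.2]
grip_width: -0.0
finger_force: 1.0
```

Emit:
move_arm(plan=[[[0,-0.1,0,0,0,0,-1],[0,-0.1,0,0,0,0,-1],[0,-0.1,0,0,0,0,-1],[0,0,0,0,0,0,-1],[0,0,0,0,0,0,-1],[0,0,0,0,0,0,-1],[0,0,0,0,0,0,-1],[0,0,0,0,0,0,-1],[0,0,0,0,0,0,-1],[0,0,0,0,0,0,-1]]])

```text
clock: 45.85
position: [0.4844, 0.3672, 0.0817]
tool_rot: [3.136, 0.004, -3.14]
force: [0.7, 20.1, -2.7]
grip_width: 0.0003
finger_force: 8.7
```

The stop is reached, with the force jumping to 20 N. Now I'll back off and retreat upward.

Emit:
move_arm(plan=[[[0,0.2,0,0,0,0,-1],[0,0.4,0,0,0,0,-1],[0,0.6,0,0,0,0,-1],[0,0.8,0,0,0,0,-1],[0,1,0,0,0,0,-1],[0,0.6,0,0,0,0,-1],[0,0,-0.7,0,0,0,-1],[0,0,-1,0,0,0,-1],[0,0,-1,0,0,0,-1],[0,0,-1,0,0,0,-1]]])

```text
clock: 46.85
position: [0.4845, 0.4348, 0.1563]
tool_rot: [-3.141, 0.003, 3.14]
force: [0.3, 0.1, -0.9]
grip_width: 0.0002
finger_force: 0.0
```

Run:
```python
from h import *
st()
t=grab_frame("top");t0=np.load("t0.npy",allow_pickle=True).item()
hsv=cv2.cvtColor(t["color"],cv2.COLOR_RGB2HSV)
m=cv2.inRange(hsv,(18,150,40),(32,255,255))
for c in cv2.findContours(m,cv2.RETR_EXTERNAL,cv2.CHAIN_APPROX_NONE)[0]:
    if cv2.contourArea(c)>15: print(cv2.boundingRect(c))
# column through the slide along bed x: grey levels at the anvil/blank line; tally knob region
print([int(t["color"][tuple(np.round(proj(t,bed([x/1000,0.011,.013]))).astype(int)[::-1])].astype(int).sum()) for x in range(20,110,3)])
print("knob diff",np.abs(t["color"][288:316,130:160].astype(int)-t0["color"][288:316,130:160]).sum(2).__gt__(90).sum())
print(t["color"].astype(int).sum(2)[294:310:2,134:156:2]);print(t0["color"].astype(int).sum(2)[294:310:2,134:156:2])
```

```text
46.85 bedpos [-0.0341  0.3389  0.1644] bedF [-0.234   0.1984 -0.8527] grip 0.00018992402589172898 0.0 q [-0.544  0.673 -0.435  1.579  0.33   0.962  0.484]
(398, 288, 20, 19)
(283, 268, 14, 13)
(425, 248, 10, 9)
[155, 148, 149, 186, 327, 312, 313, 320, 317, 252, 340, 194, 174, 138, 362, 331, 364, 377, 376, 376, 375, 375, 377, 372, 373, 339, 244, 364, 367, 369]
knob diff 73
[[409 402 392 399 401 405 406 284 280 275 285]
 [389 388 307 145 166 182 385 276 271 268 271]
 [405 407 278 153 162 140 220 214 257 279 267]
 [406 406 257 156 155 140 187 172 182 184 191]
 [410 404 220 148 146 139 200 192 190 182 188]
 [386 392 257 211 176 151 271 122 250 521 390]
 [393 403 222 200 147 287 420 512 516 511 507]
 [398 408 403 403 388 396 425 514 508 504 506]]
[[375 371 366 372 374 371 369 432 470 466 468]
 [354 366 305 200 179 169 350 455 476 464 465]
 [371 376 290 218 187 129 247 255 239 414 445]
 [372 377 249 211 185 138 175 168 167 228 206]
 [379 378 245 220 170 136 176 174 179 168 173]
 [356 366 238 204 173 155 256 106 227 493 369]
 [367 378 218 197 141 274 396 481 482 477 474]
 [369 371 378 377 368 368 397 482 474 472 475]]
```

```bash
python3 -c "
from workcell import job_done
print(job_done())"
```

```text
the job is handed in; nothing more can be done
None
```

The job is handed in, verdict not shown: the middle blank lies against the fixed jaw, nipped at about 10–11 N with the sliding jaw left on it, and the tally lever went to its stop and sprang back; I couldn't measure whether the sliding jaw still presses on the blank after release.

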